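Close the alarm clock's back door until the latch snaps

TASK

The repair is done and the alarm clock lies face down on the bench mat with its round back door standing open. With your fingertips push the door over onto the case without slamming it, and press its free edge down until the sprung latch has snapped over it and the door lies flush and stays shut by itself. Do not grip the door, do not lift or shove the clock, and leave everything else on the bench where it is.

Things in the scene. Friction and masses are not known exactly. Their poses are not given: they have to be found in the camera images.
- clock: Loose twin-bell alarm clock, 0.85 kg, lying on its glass on a cork mat. Drum 120 mm wide, 58 mm high. Origin: centre of its underside, 3 mm above the bench; z up, +x to twelve o'clock: bells and handle reach 110 mm from the centre; feet 87 mm at -x. Hinge at +y, latch at -y. Open at the top; winding keys inside stay below the rim.
- back_door (a joint): Hinge of the round brass back door (120 g, 120 mm wide, 3 mm thick), rad: 0 shut and flush, grows as the free edge rises; 1.57 upright, stop 2.3. Starts at 1.75 to 2.2, leaning outwards. Stiff: stays where left, 1 to 2 N at the free edge moves it. At about 0.1 it meets the latch nose; about 5 to 8 N on the free edge drives it past, then the latch holds it at 0.
- door_hinge (a point): Middle of the hinge axis: 63.5 mm along the clock's +y, 59.5 mm above the clock's underside. The axis runs along the clock's x. This frame turns with the door: its -y points along the door from hinge to free edge, its z is the door's outward normal (straight up when shut).
- door_edge (a point): Middle of the door's free edge, on its outer face, 123.5 mm from the hinge axis; the outer face lies 1.5 mm outwards of the plane through the axis. With the door shut it is 61 mm above the clock's underside. A closing tab 14 mm wide reaches 3 mm farther out here; a 108 mm flange on the inner face goes into the drum.
- latch (a joint): Sprung brass latch: upright leaf 12 mm wide outside the drum, opposite the hinge, with a rounded nose near its top; rad: 0 sprung in, grows as the nose is pushed outwards, about 0.07 lets the door pass, stop 0.25. It yields and springs back by itself as the door is pressed down; with the door shut it rests at 0 to 0.01.
- latch_nose (a point): Tip of the latch's nose, 61 mm from the clock's centre along its -y and 65.5 mm above its underside, so that it overhangs the shut door's closing tab by 2.4 mm. The leaf's flared top ends 75 mm above the clock's underside, 77 mm from the clock's centre.
- wheel_rack: Loose steel rack with four brass clock wheels on edge, 60 x 170 mm and 70 mm high, long side along its y. Origin: centre of its underside. Not part of the job: leave it.
- bushing_tool: Loose bronze bushing tool: base 110 x 80 mm, column and arm, 167 mm high. Origin: centre of its underside. Leave it.
- movement_dish: Loose white porcelain dish, 116 mm across, 26 mm high. Origin: centre of its underside. Leave it.
- bench_hammer: Loose small hammer, 210 mm long, lying along its x. Leave it.
- loupe: Loose black eye loupe, 37 mm across, 29 mm high, on the mat. Origin: centre of its underside. Leave it.
- screwdriver: Loose screwdriver 150 mm long lying along its x on the mat at the latch side of the clock. Leave it.
- oil_cup: Loose lidded wooden oil cup 42 mm across, 35 mm high, on the mat. Origin: centre of its underside. Leave it.
Mind the look-alikes: they are no part of the job. Leave any blue or green look-alike of the clock alone.

How it is judged:
At the end, for the whole second after the job is handed in: The back door is shut within 0.02 rad (about 2.5 mm at its free edge) with the latch sprung back over it (within 0.03 rad of its inner stop); the clock lies at rest, flat, within 30 mm of where it was (value of joint back_door below 0.02 rad and value of joint latch below 0.03 rad and angle between clock's own z axis and vertical below 0.05 rad and distance of clock from where it was at the start of the episode below 0.03 m and linear speed of clock below 0.01 m/s); the robot touches nothing.
It fails at once if the door was slammed (before it met the latch it was closing faster than 4 rad/s) (value of joint back_door above 0.15 rad and velocity of joint back_door below -4 rad/s).
It fails at once if the door was pinched: fingers pressed its outer face and its inner flange at once (contact force between the fingers and back_door_c0 above 1 N and contact force between the fingers and back_door_c1 above 1 N).
It fails at once if the clock was lifted off the mat or tipped (height (world z) of clock above 0.011 m or angle between clock's own z axis and vertical above 0.12 rad).
It fails at once if the clock was shoved more than 30 mm (distance of clock from where it was at the start of the episode above 0.03 m).
It fails at once if something else on the bench was moved more than 20 mm (distance of any of wheel_rack, bushing_tool, movement_dish, bench_hammer, loupe, screwdriver, oil_cup from where it was at the start of the episode above 0.02 m).
It also fails if it takes over 40 s, if anything falls off the work surface, if the arm or the gripper's body presses on something with over 40 N, if the wrist force passes 120 N, or if a joint passes its speed limit or range.

ROBOT

A 7-joint arm with a two-finger parallel gripper is mounted at the origin on the work surface. World frame = base frame: x ahead of the robot, y to its left, z up, the work surface at z = 0. Lengths are in m, angles in rad, forces in N, time in s.
With the tool pointing down it reaches from about 0.425 to 0.925 m from the base axis. Payload 6.8 kg.
Tool frame: the origin (TCP) lies at the very end of the fingers, on their centre line; the grasp point (between the pads) lies r.grasp_offset behind it (r.grasp_offset is the distance from the TCP to the grasp point, in m); z points along the fingers, y is the direction in which the jaws open and shut (so a half turn about z gives the same grasp; the last joint's range is limited). The gripper opens to 85 mm and grips with 20 to 120 N. Pads are 22 mm wide; open, the fingers measure 114 mm over their backs; the gripper's body (76 mm by 85 mm) begins 54 mm behind the grasp point. The pads swing forward as they close: fully open they stand 13 mm farther back than shut.
Start: joints at [-1.45, 0.477, 0.022, 1.555, -0.011, 1.109, -0.083], TCP at [0.153, 0.657, 0.231] pointing down, gripper open.
Joint ranges: [-2.96, 2.96], [-0.34, 2.1], [-1.41, 1.46], [0.24, 2.44], [-1.37, 4.51], [0.17, 1.92], [-2.96, 2.96]. Speed limits (rad/s): [2.39, 2.39, 3.14, 3.14, 3.14, 3.14, 3.14].

INTERFACE

Orientations are given as a rotation vector (axis times angle).
In Python, from bench import r gives the robot as it stands.
- The arm moves only by the shell command python3 -m jog 'ROWS' [FORCE]. ROWS is JSON, one flat list of numbers, 7 for each row, row after row: the turn, a rotation vector about the tool's x, y, z normalised to -1 to 1, where 1 is 180 degrees, then the shift along the tool's x, y, z normalised to -1 to 1, where 1 is 200 mm, then the opening, from 0 (shut) to 1 (fully open). In form: [wx, wy, wz, x, y, z, hand, wx, wy, wz, x, y, z, hand, ...]. A call has 1 to 12 rows; each row is the pose to reach, as a shift and turn from the pose measured when the call began, along the tool's axes at that moment, turning the shorter way round; what a row does not reach only later rows make up. A row lasts 1/10 s, in which the tool goes at most 50 mm and 8.59 degrees, less where a joint would pass 70% of its speed; a pose out of reach is approached as far as the arm can. A call with a number of a shift or a turn outside -1 to 1 is refused whole. A call with a gripper value outside its range is refused whole. The fingers move at their own pace and stop on an object; FORCE is the grip in N (left out, the last holds). Time passes only in rows, so rows that repeat a pose let the fingers close. It gives the time, the measured TCP pose, the force and the opening at its end, in the units of the state.
- r.get_obs(): the state, without advancing time (a new reading comes with each control period).
- r.grab_frame(name): name is "side" or "top" or "wrist"; returns the picture (400x640x3 uint8, red, green, blue); there is no depth.
- r.calibration(name): a dict with "K" (3x3 intrinsics, pixels), "origin" and "rotation" of the camera in the world; the wrist camera has in their place "T_tool_cam" (4x4, takes a point from camera to tool coordinates, whose origin is the TCP and whose axes are the flange's). Camera axes: x right, y up, looking along -z (the intrinsics and any distortion apply to the point x, -y, -z); pixel columns grow to the right and rows downward; lengths in m; the calibration is good to about 2 mm. A picture is of the moment at which its call begins: read the wrist's pose just before it. calibration takes no time and is no camera call.
- r.hand_in(): hands the job in, once; it reports no verdict.
The state is a dict: "clock": time; "joints": joint angles; "qvel": joint speeds; "tau": joint torques, N m; "tcp_pos": TCP position; "orientation": TCP orientation; "contact_force": force on the tool from outside, world axes, zero at the start; "moment": the same for the moment, N m; "grip_width": finger opening in m.
Only numpy, scipy, OpenCV 4.12 (cv2) and the standard library are available. Lean on these libraries where they do the work, as an engineer would, in place of code of your own. Each camera call takes 0.05 s, during which the arm holds its last target.

## Working session

There is one attempt and no reset: what is moved stays moved. The work goes in short steps, Python scripts to look and compute and a shell command to move; the robot and the scene stay as the last step left them, time stands still between calls to the robot, and variables do not carry over. Pictures are saved under pics/ and viewed, and the job is handed in when it is done.

```bash
ls; mkdir -p pics; python3 - <<'E'
from bench import r
import cv2,numpy as np
print(r.get_obs(), r.grasp_offset)
for n in ["side","top","wrist"]:
    im=r.grab_frame(n); cv2.imwrite(f"pics/{n}0.png",im[:,:,::-1]); print(n,r.calibration(n))
E
```

```text
pics
{'clock': 0.0, 'joints': array([-1.45005514,  0.47782766,  0.02232624,  1.55647007, -0.01146427,
        1.10931152, -0.08309937]), 'qvel': array([ 8.91664766e-04, -6.50995294e-06, -2.23450996e-04, -1.57564346e-04,
        1.16152392e-03,  1.93633659e-04,  9.88946889e-04]), 'tau': array([-3.05893730e-05, -5.96457803e+01,  1.60773687e+00, -2.81202382e+01,
        1.24477889e-02,  9.09321418e-03, -1.57942719e-05]), 'tcp_pos': array([0.15300327, 0.65680659, 0.23029914]), 'orientation': array([-3.58595415e-01, -3.12100965e+00,  2.96547446e-03]), 'contact_force': array([-0.87641944,  0.32929263, -0.37646569]), 'moment': array([ 0.01293576, -0.04943298, -0.02015679]), 'grip_width': 0.08556580009412987} 0.0187
side {'K': array([[418.3135474 ,   0.        , 318.81268379],
       [  0.        , 418.3135474 , 195.17964161],
       [  0.        ,   0.        ,   1.        ]]), 'origin': array([ 0.278102  , -0.93795402,  1.09088577]), 'rotation': array([ 0.7645027 , -0.07759681, -0.15933181])}
top {'K': array([[460.47653673,   0.        , 318.43012366],
       [  0.        , 460.47653673, 193.69029818],
       [  0.        ,   0.        ,   1.        ]]), 'origin': array([ 0.2691153 , -0.02659098,  1.22728957]), 'rotation': array([ 0.16728446, -0.1213049 , -1.57155126])}
wrist {'K': array([[359.24448897,   0.        , 318.78551238],
       [  0.        , 359.24448897, 202.52840033],
       [  0.        ,   0.        ,   1.        ]]), 'T_tool_cam': array([[ 7.68452401e-04,  9.45858868e-01,  3.24577282e-01,
         8.40006896e-02],
       [ 9.99999517e-01, -9.25814730e-04,  3.30392939e-04,
         1.19217631e-03],
       [ 6.13003520e-04,  3.24576871e-01, -9.45859122e-01,
        -1.42942425e-01],
       [ 0.00000000e+00,  0.00000000e+00,  0.00000000e+00,
         1.00000000e+00]])}
```

View pics/side0.png

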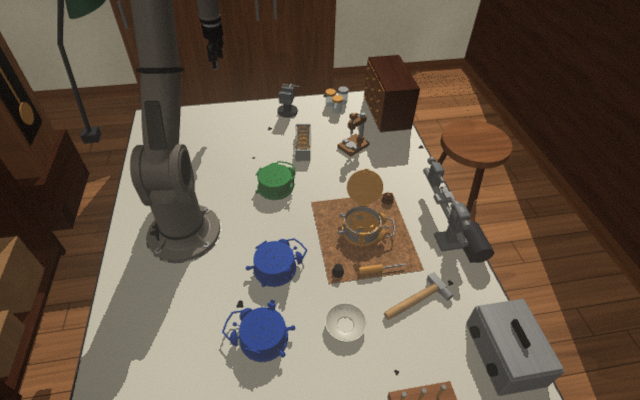

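View pics/top0.png

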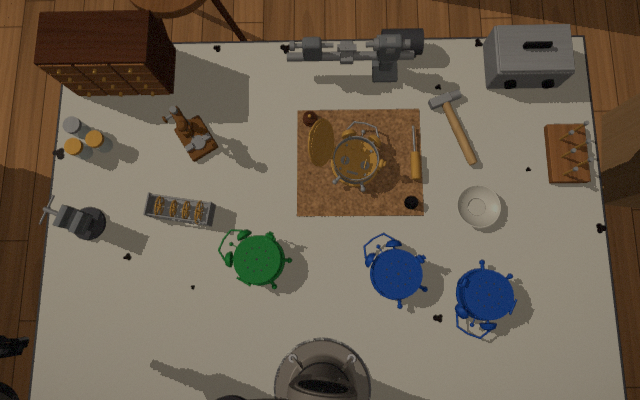

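View pics/wrist0.png

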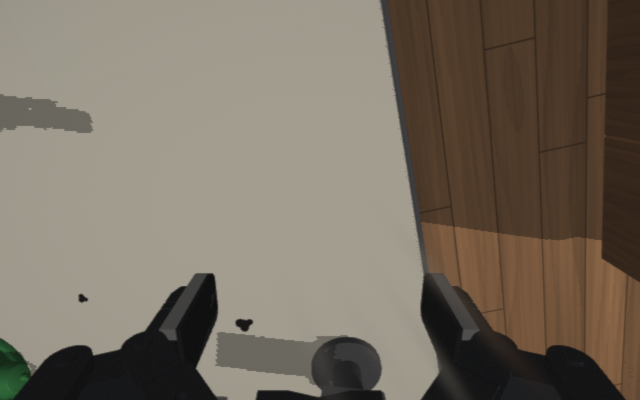

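```bash
python3 - <<'E'
import cv2
a=cv2.imread("pics/top0.png")[100:225,290:430]; b=cv2.imread("pics/side0.png")[160:290,300:430]
cv2.imwrite("pics/tz.png",cv2.resize(a,None,fx=5.5,fy=4.8*5.5/4.8*0.85 if 0 else 4.7,interpolation=2) if 0 else cv2.resize(a,None,fx=4.7,fy=4.7,interpolation=2))
cv2.imwrite("pics/sz.png",cv2.resize(b,None,fx=4.5,fy=4.5,interpolation=2))
E
```

```text
(no output)
```

View pics/tz.png

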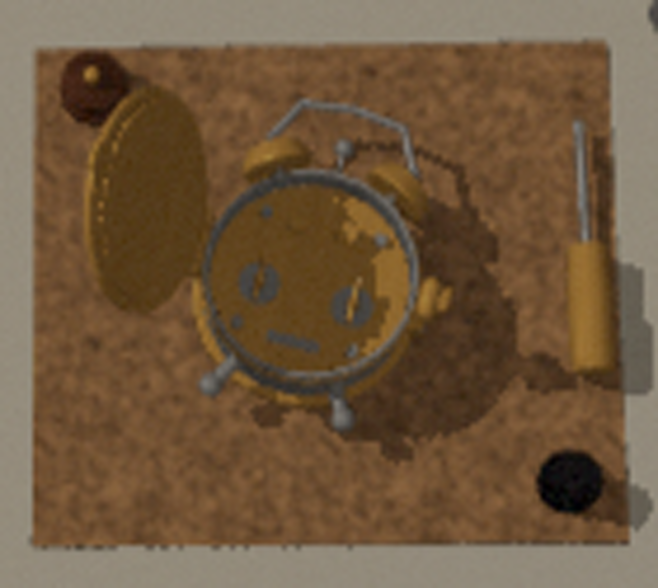

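View pics/sz.png

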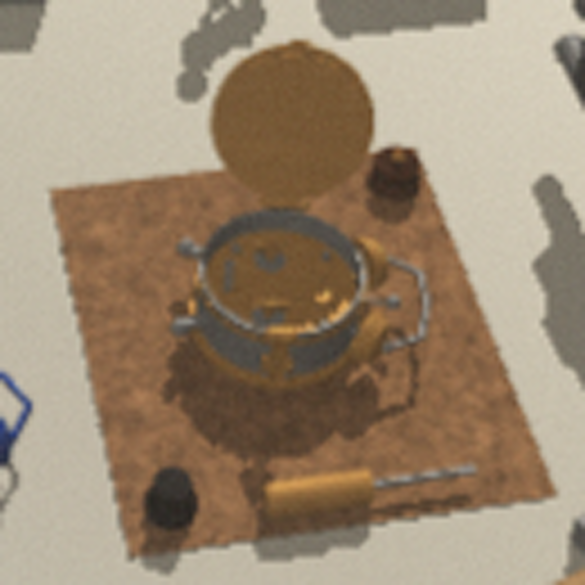

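```bash
cat > h.py <<'E'
from bench import r
import numpy as np, cv2
from scipy.spatial.transform import Rotation as R
def cam(n):
    c=r.calibration(n)
    if n=="wrist":
        o=r.get_obs();T=np.eye(4);T[:3,:3]=R.from_rotvec(o['orientation']).as_matrix();T[:3,3]=o['tcp_pos'];T=T@c['T_tool_cam'];return c['K'],T[:3,3],T[:3,:3]
    return c['K'],np.array(c['origin']),R.from_rotvec(c['rotation']).as_matrix()
def ray(n,u,v):
    K,o,M=cam(n); d=np.array([(u-K[0,2])/K[0,0],-(v-K[1,2])/K[1,1],-1]); return o,M@d
def plane(n,u,v,z):
    o,d=ray(n,u,v); return o+d*(z-o[2])/d[2]
def tri(n1,p1,n2,p2):
    o1,d1=ray(n1,*p1);o2,d2=ray(n2,*p2)
    s=np.linalg.lstsq(np.c_[d1,-d2],o2-o1,rcond=None)[0]
    a=o1+s[0]*d1;b=o2+s[1]*d2; return (a+b)/2,np.linalg.norm(a-b)
def proj(n,p):
    K,o,M=cam(n);q=M.T@(np.array(p)-o); return K[0,0]*q[0]/-q[2]+K[0,2], K[1,1]*q[1]/q[2]+K[1,2]
E
python3 - <<'E'
from h import *
t=lambda x,y:(x/4.7+290-.4,y/4.7+100-.4)
s=lambda x,y:(x/4.5+300-.4,y/4.5+160-.4)
c1=plane("top",*t(310,276),.061); print("rim top",c1)
c2=plane("side",*s(283,270),.061); print("rim side",c2)
print("tri",tri("top",t(310,276),"side",s(283,270)))
for a,b in [((210,383),(190,247)),((343,412),(182,325))]: print("foot",tri("top",t(*a),"side",s(*b)))
for a,b in [((278,158),(370,245)),((400,190),(362,330)),]: print("bell",tri("top",t(*a),"side",s(*b)))
print("handle ball",tri("top",t(344,148),"side",s(392,302)))
print("latch",tri("top",t(440,293),"side",s(278,345)))
for x in (195,205,215): print("tab",tri("top",t(90,x),"side",s(298,42)))
print("sd",[plane("top",*t(*p),.02) for p in ((578,122),(592,370))])
print("cup",plane("top",*t(92,75),.038),"loupe",plane("top",*t(570,482),.03))
E
```

```text
rim top [ 0.57887106 -0.08984112  0.061     ]
rim side [ 0.58187644 -0.09227     0.061     ]
tri (array([ 0.58120934, -0.09007304,  0.05799852]), np.float64(0.0029805301843477093))
foot (array([ 0.52631603, -0.03403881,  0.03052744]), np.float64(0.002155226846801077))
foot (array([ 0.50634885, -0.1084017 ,  0.03334105]), np.float64(0.0018279153117968733))
bell (array([ 0.65140755, -0.07351049,  0.05378764]), np.float64(0.0032776320917611026))
bell (array([ 0.63074221, -0.14233839,  0.04475259]), np.float64(0.004055640313539286))
handle ball (array([ 0.66155332, -0.11215503,  0.03320882]), np.float64(0.0005992011707760501))
latch (array([ 0.56406668, -0.1608233 ,  0.06478412]), np.float64(0.006498001024586558))
tab (array([0.60365923, 0.02655277, 0.16928636]), np.float64(0.018840902677080766))
tab (array([0.60110788, 0.02640389, 0.16893621]), np.float64(0.02390332162335423))
tab (array([0.59853195, 0.02622544, 0.16866135]), np.float64(0.02896732632992625))
sd [array([ 0.68021727, -0.24881022,  0.02      ]), array([ 0.5329884 , -0.25080727,  0.02      ])]
cup [0.70613926 0.0324763  0.038     ] loupe [ 0.46702269 -0.23411722  0.03      ]
```

```bash
python3 - <<'E'
from h import *
s=lambda x,y:(x/4.5+300-.4,y/4.5+160-.4)
f=np.deg2rad(-16);C=np.array([.58,-.09,.003]);X=np.array([np.cos(f),np.sin(f),0]);Y=np.array([-np.sin(f),np.cos(f),0]);Z=np.array([0,0,1])
H=C+.0635*Y+.0595*Z
o,d=ray("side",*s(298,42)); k=-((o-H)@X)/(d@X); p=o+k*d-H; print("side tab y,z",p@Y,p@Z,np.hypot(p@Y,p@Z))
for th in np.arange(1.7,2.25,.05):
    e=H-Y*.1265*np.cos(th)+Z*.1265*np.sin(th)
    u,v=proj("top",e); a,b=proj("side",e); print(round(th,2),np.round(e,3),"tz",(u+.4-290)*4.7,(v+.4-100)*4.7,"sz",(a+.4-300)*4.5,(b+.4-160)*4.5)
E
```

```text
side tab y,z 0.0678093752205199 0.09981371293453178 0.12066850731476865
1.7 [ 0.602 -0.013  0.188] tz 168.46311861118414 167.3445063339868 sz 299.27472550277855 64.24546979496903
1.75 [ 0.604 -0.007  0.187] tz 156.47875329713003 164.78271029901626 sz 299.3975725794239 59.230251473683495
1.8 [ 0.605 -0.001  0.186] tz 144.65008933427765 162.44813974546594 sz 299.47615480290676 54.62957047839983
1.85 [0.607 0.005 0.184] tz 133.01562565525663 160.34744972061847 sz 299.51076161857577 50.45186471308563
1.9 [0.609 0.01  0.182] tz 121.61269201017681 158.48626560765396 sz 299.5018217999419 46.7039797332084
1.95 [0.61  0.016 0.18 ] tz 110.47725783472242 156.86916847461345 sz 299.44989606651063 43.39120223711598
2.0 [0.612 0.022 0.178] tz 99.6437567923027 155.49968924463616 sz 299.3556692871492 40.51730163296024
2.05 [0.614 0.027 0.175] tz 89.14492852132396 154.38031148351666 sz 299.21994237308127 38.08457870613444
2.1 [0.615 0.032 0.172] tz 79.01167879874907 153.5124824754774 sz 299.04362396040875 36.09392039828394
2.15 [0.617 0.038 0.168] tz 69.2729590009448 152.89663214467328 sz 298.82772197666725 34.54485971184532
2.2 [0.618 0.043 0.165] tz 59.955665410898064 152.53219928047224 sz 298.57333517952355 33.43563977204222
```

```bash
cat >> h.py <<'E'
f=np.deg2rad(-16);C=np.array([.58,-.09,.003]);X=np.array([np.cos(f),np.sin(f),0]);Y=np.array([-np.sin(f),np.cos(f),0]);Z=np.array([0,0,1])
H=C+.0635*Y+.0595*Z
def to(p):
    o=r.get_obs();M=R.from_rotvec(o['orientation']).as_matrix(); return np.round(M.T@(np.array(p)-o['tcp_pos'])/.2,3)
def cl(y,z,x=0): return H+X*x+Y*y+Z*z   # hinge-relative
E
python3 - <<'E'
from h import *
print("bush",plane("top",195,135,.0),plane("top",175,115,.16),"rack",plane("top",180,208,.06))
print("M",R.from_rotvec(r.get_obs()['orientation']).as_matrix().round(3))
for p in [(.27,.52,.28),(.40,.36,.28)]: print(p,to(p))
g=cl(.115,.10); print(g,to(g))
E
```

```text
bush [0.66734437 0.35444609 0.        ] [0.66732376 0.35676949 0.16      ] rack [0.45143813 0.36584872 0.06      ]
M [[-0.974  0.227 -0.   ]
 [ 0.227  0.974 -0.001]
 [-0.    -0.001 -1.   ]]
(0.27, 0.52, 0.28) [-0.725 -0.535 -0.246]
(0.4, 0.36, 0.28) [-1.54  -1.166 -0.245]
[0.62920127 0.08158521 0.1625    ] [-2.971 -2.261  0.344]
```

```bash
python3 -m jog '[0,0,0,-0.2,-0.15,-0.25,0, 0,0,0,-0.4,-0.3,-0.25,0, 0,0,0,-0.6,-0.45,-0.25,0, 0,0,0,-0.8,-0.6,-0.25,0, 0,0,0,-0.99,-0.75,-0.25,0, 0,0,0,-0.99,-0.75,-0.25,0, 0,0,0,-0.99,-0.75,-0.25,0, 0,0,0,-0.99,-0.75,-0.25,0]'; python3 -c "
from h import *
print(to(cl(.16,.16)),to(cl(.115,.10)),r.get_obs()['orientation'])"
```

```text
clock: 0.95
tcp_pos: [0.3108, 0.467, 0.2807]
orientation: [-0.357, -3.12, 0.001]
contact_force: [-0.6, -0.2, -0.3]
grip_width: 0.0
[-1.998 -1.293  0.291] [-1.986 -1.517  0.591] [-3.56972427e-01 -3.12041885e+00  1.41637453e-03]
```

```bash
python3 -m jog '[0,0,0,-0.25,-0.15,0,0, 0,0,0,-0.5,-0.3,0,0, 0,0,0,-0.75,-0.45,0,0, 0,0,0,-1,-0.65,0,0, 0,0,0,-1,-0.65,0,0, 0,0,0,-1,-0.65,0,0, 0,0,0,-1,-0.65,0,0]'; python3 -m jog '[0,0,0,-0.25,-0.15,0,0, 0,0,0,-0.5,-0.3,0,0, 0,0,0,-0.75,-0.45,0.1,0, 0,0,0,-1,-0.64,0.28,0, 0,0,0,-1,-0.64,0.28,0, 0,0,0,-1,-0.64,0.28,0, 0,0,0,-1,-0.64,0.28,0,0,0,0,-1,-0.64,0.28,0]';  python3 - <<'E'
from h import *
print(to(cl(.115,.10)))
for n in ["side","top","wrist"]: cv2.imwrite(f"pics/{n}1.png",r.grab_frame(n)[:,:,::-1])
a=cv2.imread("pics/top1.png")[90:225,270:430]; b=cv2.imread("pics/side1.png")[130:290,290:430]
cv2.imwrite("pics/z1.png",np.hstack([cv2.resize(a,(400,338)),cv2.resize(b,(296,338))]))
E
```

```text
clock: 1.65
tcp_pos: [0.4757, 0.297, 0.2804]
orientation: [-0.355, -3.12, 0.001]
contact_force: [-0.4, 1.0, 0.2]
grip_width: -0.0002
clock: 2.45
tcp_pos: [0.6412, 0.1313, 0.2241]
orientation: [-0.347, -3.12, -0.002]
contact_force: [1.0, 0.1, 0.7]
grip_width: 0.0001
[ 0.003 -0.256  0.308]
```

View pics/z1.png

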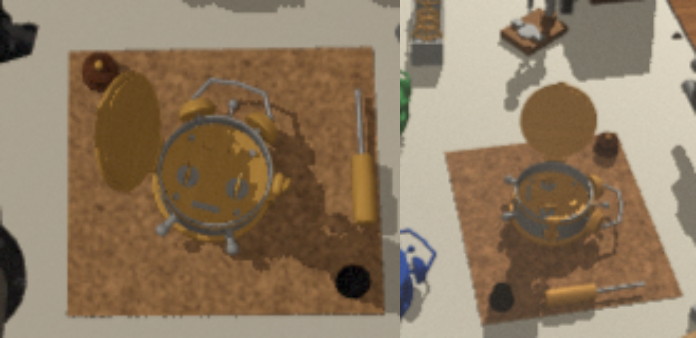

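View pics/wrist1.png

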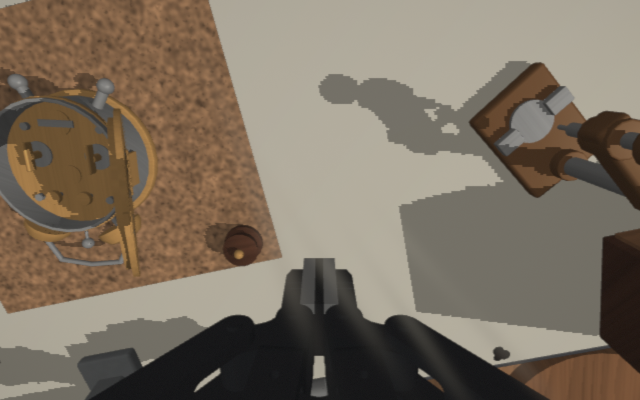

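```bash
python3 -m jog '[0,0,0,0,-0.12,0.16,0, 0,0,0,0,-0.25,0.35,0, 0,0,0,0,-0.25,0.35,0, 0,0,0,0,-0.3,0.35,0, 0,0,0,0,-0.35,0.35,0, 0,0,0,0,-0.4,0.35,0, 0,0,0,0,-0.45,0.35,0, 0,0,0,0,-0.5,0.35,0, 0,0,0,0,-0.55,0.35,0,0,0,0,0,-0.55,0.35,0]';  python3 - <<'E'
from h import *
p=r.get_obs()['tcp_pos']-H; print("rel",p@X,p@Y,p@Z)
for n in ["side","top","wrist"]: cv2.imwrite(f"pics/{n}2.png",r.grab_frame(n)[:,:,::-1])
a=cv2.imread("pics/top2.png")[90:225,270:430]; b=cv2.imread("pics/side2.png")[130:290,290:430]
cv2.imwrite("pics/z2.png",np.hstack([cv2.resize(a,(400,338)),cv2.resize(b,(296,338))]))
E
```

```text
clock: 3.6
tcp_pos: [0.6168, 0.0207, 0.155]
orientation: [-0.353, -3.121, -0.0]
contact_force: [0.3, -0.3, 0.4]
grip_width: -0.0002
rel 0.004858859549861527 0.05308214008660364 0.09252728353058345
```

View pics/z2.png

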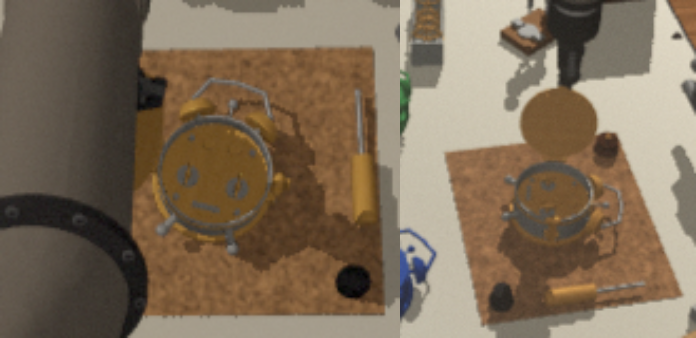

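View pics/wrist2.png

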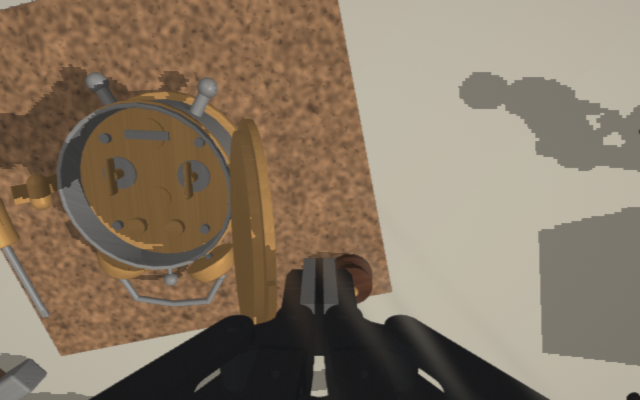

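```bash
python3 -m jog '[0,0,0,0,-0.04,0,0, 0,0,0,0,-0.08,0,0, 0,0,0,0,-0.12,0,0, 0,0,0,0,-0.16,0,0, 0,0,0,0,-0.2,0,0,0,0,0,0,-0.2,0,0]';  python3 - <<'E'
from h import *
p=r.get_obs()['tcp_pos']-H; print("rel",p@X,p@Y,p@Z, proj("wrist",r.get_obs()['tcp_pos']))
for n in ["side","wrist"]: cv2.imwrite(f"pics/{n}3.png",r.grab_frame(n)[:,:,::-1])
a=cv2.imread("pics/wrist3.png"); b=cv2.imread("pics/side3.png")[130:290,290:430]
cv2.imwrite("pics/z3.png",np.hstack([cv2.resize(a,(480,300)),cv2.resize(b,(262,300))]))
E
```

```text
clock: 4.35
tcp_pos: [0.6077, -0.0183, 0.1547]
orientation: [-0.353, -3.12, 0.0]
contact_force: [-0.2, -0.0, 0.5]
grip_width: 0.0003
rel 0.006842357586595906 0.013035911864292352 0.0921945157668271 (np.float64(316.1976633845214), np.float64(275.6161783763152))
```

View pics/z3.png

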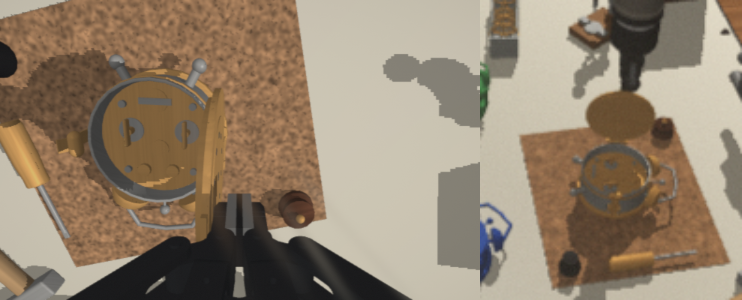

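```bash
cat > arc.py <<'E'
from h import *
import sys
rho=.107;hf=.007
for th in eval(sys.argv[1]):
    y=-rho*np.cos(th)+.0015*np.sin(th)+hf; z=rho*np.sin(th)+.0015*np.cos(th)
    print(round(th,2),round(y,4),round(z,4),to(cl(y,z,0)))
E
python3 arc.py "np.arange(1.6,0.1,-.1)"
```

```text
1.6 0.0116 0.1069 [ 0.035 -0.014 -0.074]
1.5 0.0009 0.1068 [ 0.038 -0.067 -0.073]
1.4 -0.0097 0.1057 [ 0.04  -0.12  -0.068]
1.3 -0.0202 0.1035 [ 0.043 -0.172 -0.057]
1.2 -0.0304 0.1003 [ 0.046 -0.223 -0.041]
1.1 -0.0402 0.096 [ 0.049 -0.272 -0.02 ]
1.0 -0.0496 0.0908 [ 0.051 -0.319  0.006]
0.9 -0.0583 0.0847 [ 0.054 -0.363  0.037]
0.8 -0.0665 0.0778 [ 0.056 -0.404  0.072]
0.7 -0.0739 0.0701 [ 0.058 -0.44   0.11 ]
0.6 -0.0805 0.0617 [ 0.06  -0.473  0.152]
0.5 -0.0862 0.0526 [ 0.061 -0.502  0.197]
0.4 -0.091 0.043 [ 0.063 -0.526  0.245]
0.3 -0.0948 0.0331 [ 0.064 -0.545  0.295]
0.2 -0.0976 0.0227 [ 0.064 -0.559  0.347]
```

```bash
python3 -m jog '[0,0,0,0.03,-0.02,-0.04,0, 0,0,0,0.035,-0.065,-0.07,0, 0,0,0,0.04,-0.12,-0.07,0, 0,0,0,0.043,-0.17,-0.057,0, 0,0,0,0.046,-0.22,-0.04,0, 0,0,0,0.05,-0.27,-0.02,0, 0,0,0,0.05,-0.32,0.006,0, 0,0,0,0.05,-0.32,0.006,0]';  python3 - <<'E'
from h import *
p=r.get_obs()['tcp_pos']-H; print("rel",p@X,p@Y,p@Z)
for n in ["side","wrist"]: cv2.imwrite(f"pics/{n}4.png",r.grab_frame(n)[:,:,::-1])
a=cv2.imread("pics/wrist4.png"); b=cv2.imread("pics/side4.png")[130:290,290:430]
cv2.imwrite("pics/z4.png",np.hstack([cv2.resize(a,(480,300)),cv2.resize(b,(262,300))]))
E
python3 arc.py "np.arange(1,0.05,-.1)"
```

```text
clock: 5.25
tcp_pos: [0.5828, -0.0792, 0.1523]
orientation: [-0.354, -3.118, 0.001]
contact_force: [-0.6, 0.2, 0.2]
grip_width: 0.0002
rel -0.00033771860286775884 -0.052311585438840784 0.08978391717151901
1.0 -0.0496 0.0908 [ 0.     0.003 -0.002]
0.9 -0.0583 0.0847 [ 0.003 -0.041  0.029]
0.8 -0.0665 0.0778 [ 0.005 -0.081  0.063]
0.7 -0.0739 0.0701 [ 0.007 -0.118  0.102]
0.6 -0.0805 0.0617 [ 0.008 -0.151  0.144]
0.5 -0.0862 0.0526 [ 0.01  -0.18   0.189]
0.4 -0.091 0.043 [ 0.011 -0.204  0.237]
0.3 -0.0948 0.0331 [ 0.012 -0.223  0.287]
0.2 -0.0976 0.0227 [ 0.013 -0.237  0.339]
0.1 -0.0993 0.0122 [ 0.013 -0.245  0.391]
```

View pics/z4.png

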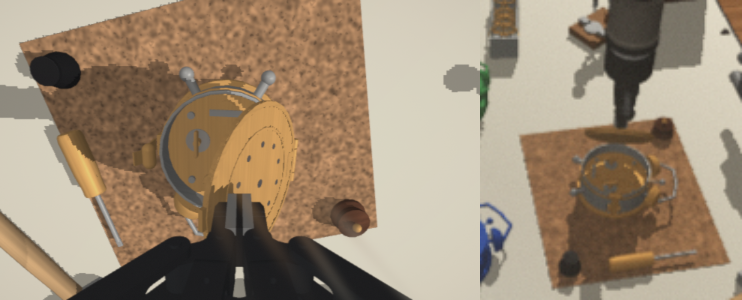

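```bash
python3 -m jog '[0,0,0,0.003,-0.04,0.03,0, 0,0,0,0.005,-0.08,0.063,0, 0,0,0,0.007,-0.118,0.1,0, 0,0,0,0.008,-0.15,0.144,0, 0,0,0,0.01,-0.18,0.19,0, 0,0,0,0.01,-0.204,0.237,0, 0,0,0,0.012,-0.223,0.287,0, 0,0,0,0.013,-0.237,0.339,0, 0,0,0,0.013,-0.237,0.339,0]';  python3 - <<'E'
from h import *
p=r.get_obs()['tcp_pos']-H; print("rel",p@X,p@Y,p@Z)
for n in ["side","wrist"]: cv2.imwrite(f"pics/{n}5.png",r.grab_frame(n)[:,:,::-1])
a=cv2.imread("pics/wrist5.png"); b=cv2.imread("pics/side5.png")[130:290,290:430]
cv2.imwrite("pics/z5.png",np.hstack([cv2.resize(a,(480,300)),cv2.resize(b,(262,300))]))
E
python3 arc.py "np.arange(.2,-0.16,-.05)"
```

```text
clock: 6.25
tcp_pos: [0.5692, -0.123, 0.0834]
orientation: [-0.352, -3.117, -0.0]
contact_force: [0.1, -0.1, 0.1]
grip_width: -0.0003
rel -0.0012602837676251191 -0.09821522191798325 0.020856911017129512
0.2 -0.0976 0.0227 [-0.001 -0.    -0.002]
0.15 -0.0986 0.0175 [-0.001 -0.005  0.024]
0.1 -0.0993 0.0122 [-0.001 -0.009  0.05 ]
0.05 -0.0998 0.0068 [-0.001 -0.011  0.077]
0.0 -0.1 0.0015 [-0.001 -0.012  0.104]
-0.05 -0.0999 -0.0038 [-0.001 -0.012  0.131]
-0.1 -0.0996 -0.0092 [-0.001 -0.01   0.157]
-0.15 -0.099 -0.0145 [-0.002 -0.007  0.184]
```

View pics/z5.png

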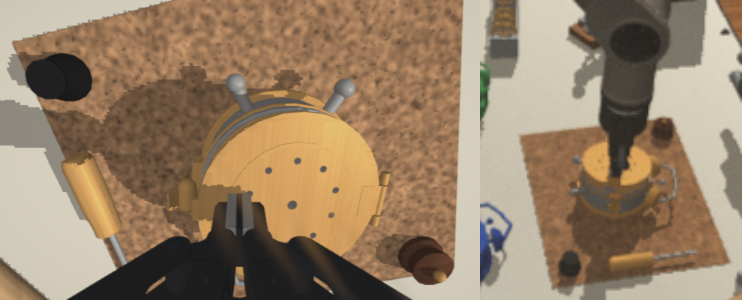

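```bash
python3 -m jog '[0,0,0,0,-0.004,0.02,0, 0,0,0,0,-0.008,0.035,0, 0,0,0,0,-0.01,0.05,0, 0,0,0,0,-0.01,0.06,0, 0,0,0,0,-0.01,0.07,0, 0,0,0,0,-0.01,0.08,0, 0,0,0,0,-0.01,0.09,0, 0,0,0,0,-0.01,0.1,0, 0,0,0,0,-0.01,0.1,0]'; python3 -c "
from h import *
p=r.get_obs()['tcp_pos']-H; print('rel',p@X,p@Y,p@Z)"
```

```text
clock: 7.25
tcp_pos: [0.5695, -0.1244, 0.0643]
orientation: [-0.351, -3.118, -0.001]
contact_force: [0.3, 0.8, -0.2]
grip_width: -0.0001
rel -0.000560804547206949 -0.09948379087835597 0.0018248322377017734
```

```bash
for i in 1 2; do python3 -m jog '[0,0,0,0,0,0.005,0, 0,0,0,0,0,0.01,0, 0,0,0,0,0,0.01,0]'; done
```

```text
clock: 7.55
tcp_pos: [0.5697, -0.1245, 0.0639]
orientation: [-0.351, -3.118, -0.002]
contact_force: [-5.8, 0.7, 15.2]
grip_width: -0.0002
clock: 7.85
tcp_pos: [0.5698, -0.1245, 0.0638]
orientation: [-0.352, -3.118, -0.004]
contact_force: [-6.9, 1.5, 20.4]
grip_width: -0.0002
```

The force now rises sharply at z = 0.064, the height of a shut door. I'll retreat and look.

```bash
python3 -m jog '[0,0,0,0,0,-0.05,0, 0,0,0,0,0,-0.2,0, 0,0,0,0,0.1,-0.4,0, 0,0,0,0,0.3,-0.6,0, 0,0,0,0,0.5,-0.8,0, 0,0,0,0,0.7,-0.8,0, 0,0,0,0,0.95,-0.8,0, 0,0,0,0,0.95,-0.8,0, 0,0,0,0,0.95,-0.8,0, 0,0,0,0,0.95,-0.8,0]'; python3 - <<'E'
from h import *
for n in ["side","top","wrist"]: cv2.imwrite(f"pics/{n}6.png",r.grab_frame(n)[:,:,::-1])
a=cv2.imread("pics/top6.png")[100:225,290:430]; b=cv2.imread("pics/side6.png")[160:290,300:430]
cv2.imwrite("pics/z6.png",np.hstack([cv2.resize(a,(400,357),interpolation=2),cv2.resize(b,(357,357),interpolation=2)]))
E
```

```text
clock: 8.85
tcp_pos: [0.6123, 0.0587, 0.224]
orientation: [-0.354, -3.118, -0.002]
contact_force: [-0.3, -0.5, -0.8]
grip_width: -0.0
```

View pics/z6.png

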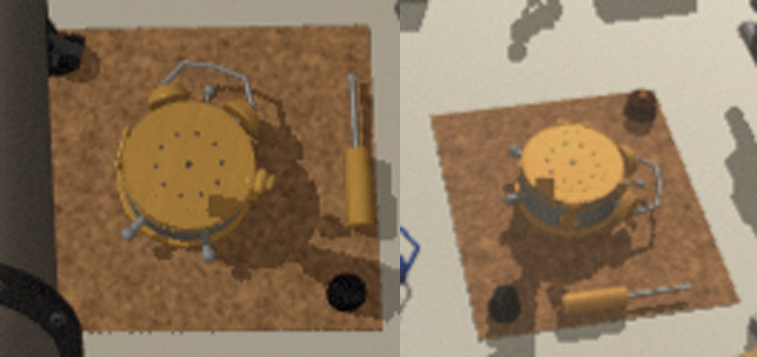

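View pics/wrist6.png

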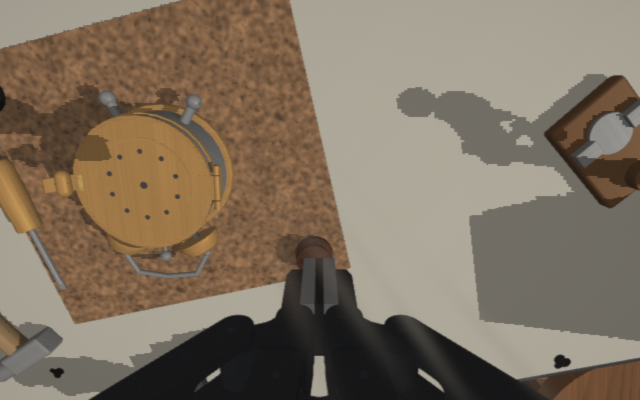

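```bash
python3 -m jog '[0,0,0,0,-0.25,0,0, 0,0,0,0,-0.5,0,0, 0,0,0,0,-0.75,0,0, 0,0,0,-0.15,-1,0.05,0, 0,0,0,-0.15,-1,0.05,0, 0,0,0,-0.15,-1,0.05,0, 0,0,0,-0.15,-1,0.05,0]'; python3 - <<'E'
from h import *
im=r.grab_frame("wrist")[:,:,::-1]; cv2.imwrite("pics/wrist7.png",im)
for nm,y,z,x in [("edge0",-.1235,.0015,.05),("edge.1",-.1235,.014,.05),("nose",-.1245,.006,0),("flare",-.1405,.0155,0),("tab0",-.1265,.0015,0)]: print(nm,proj("wrist",cl(y,z,x)))
cv2.imwrite("pics/w7z.png",cv2.resize(im[60:260,180:440],None,fx=3,fy=3,interpolation=2))
E
```

```text
clock: 9.7
tcp_pos: [0.5963, -0.1423, 0.2135]
orientation: [-0.356, -3.117, -0.004]
contact_force: [0.8, 0.8, -0.9]
grip_width: -0.0001
edge0 (np.float64(298.36024583640096), np.float64(206.23813514119163))
edge.1 (np.float64(297.5753214209536), np.float64(211.20768871843504))
nose (np.float64(299.0733511900854), np.float64(149.63684528580168))
flare (np.float64(277.99439950747103), np.float64(150.73661276860796))
tab0 (np.float64(296.9088220113035), np.float64(148.51084113536302))
```

View pics/wrist7.png

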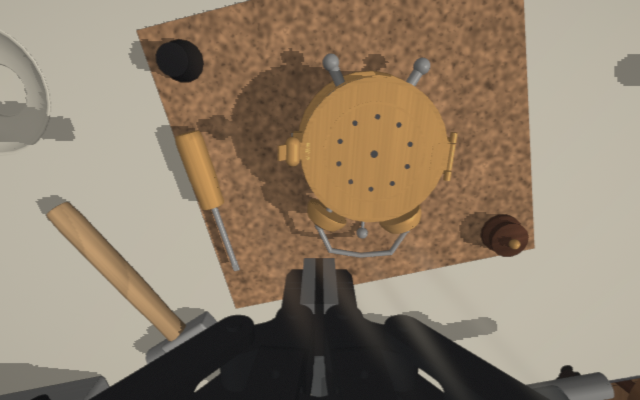

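View pics/w7z.png

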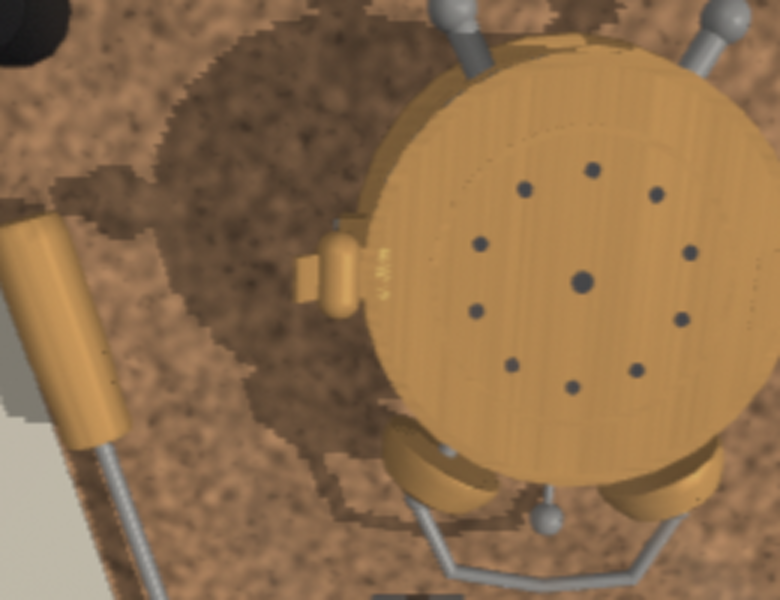

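The picture shows the latch nose (wrist pixel about 293,152) lying over the closing tab, the door seated round and concentric on the drum, and the neighbouring items undisturbed. The tool is clear, so I'm handing in.

```bash
python3 -c "
from bench import r
print(r.hand_in()); print(r.get_obs()['contact_force'])"
```

```text
the job is handed in; nothing more can be done
None
the job is handed in; nothing more can be done
```

The clock's back door is shut and latched, and I handed the job in at about 9.8 s of the 40 s allowed. I pushed the door over with the closed fingertips from its outer side, following its arc at about 1 rad/s. I then pressed near the free edge until it stopped hard at z ≈ 0.064 m with about 20 N, which is the height expected for a shut door.

- **Door and latch:** After I backed off, the pictures showed the door flush on the drum. The latch nose lay over the closing tab. I judged both by eye and did not measure the joint angles.
- **Clock and bench:** I saw no movement of the clock, screwdriver, loupe, oil cup or the other bench items, again by eye. I did not re-measure their positions.
- **Robot:** The tool was well clear of the clock, and the last force reading before hand-in was under 1 N per axis. The state read after hand-in returned nothing, so I have no check from the final second.

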